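# Set a ratchet prop to its fourth notch and load it

## Robot

A 7-joint arm with a two-finger parallel gripper is mounted at the origin on a cart in front of the work surface, level with it; the furniture and walls round the work are solid. World frame = base frame: x ahead of the robot, y to its left, z up, the work surface at z = 0. Lengths are in m, angles in rad, forces in N, time in s.
With the tool pointing down it reaches from about 0.35 to 0.9 m from the base axis. Payload 8.1 kg.
Tool frame: the origin (TCP) lies midway between the tips of the shut fingers; the grasp point (between the pads) lies 19 mm behind it (arm.hold_point_z is the z of the grasp point in the tool frame, in m); z points along the fingers, y is the line along which they close (so a half turn about z gives the same grasp; the last joint's range is limited). The gripper opens to 92 mm and grips with 3 to 60 N. Pads are 19 mm wide; open, the fingers measure 130 mm over their backs; the gripper's body (75 mm by 190 mm) begins 47 mm behind the grasp point.
Start: joints at [-1.312, 0.434, 0.025, 1.573, -0.012, 1.134, -0.075], TCP at [0.221, 0.585, 0.227] pointing down, gripper open.
Joint ranges: [-2.62, 2.62], [-0.44, 2.09], [-1.27, 1.32], [0.08, 2.57], [-1.32, 4.46], [0.12, 2], [-2.74, 2.74]. Speed limits (rad/s): [2.22, 2.22, 3.01, 3.01, 3.14, 3.14, 3.14].

## Interface

Orientations are given as a rotation vector (axis times angle).
In Python, from cell import arm, get_image, camera_params, job gives the robot as it stands.
- The arm moves only by the tool send_rows, never from a script. Its argument "deltas" is a list of rows, each a list of 3 entries, a list of its own where there are three numbers: the shift along the world's x, y, z in m, then the turn, a rotation vector about the world's x, y, z in rad, then the finger opening in m, from 0 to 0.0918. In form: [[[tx, ty, tz], [ax, ay, az], gripper], ...]. A call has exactly 10 rows; each row shifts and turns the commanded pose from where the row before left it; what a row does not reach is not made up. A row lasts 1/10 s, in which the tool goes at most 50 mm and 8.59 degrees, less where a joint would pass 70% of its speed; a pose out of reach is approached as far as the arm can. A call with a gripper value outside its range is refused whole. The fingers move at their own pace and stop on an object; "force" is the grip in N (left out, the last holds). Time passes only in rows, so rows that do not move let the fingers close, or fill a call up. It gives the time, the measured TCP pose, the force and the opening at its end, in the units of the state.
- arm.observe(): the state, without advancing time (a new reading comes with each control period).
- get_image(name): name is "scene" or "top" or "wrist"; returns the picture (384x512x3 uint8, red, green, blue); there is no depth.
- camera_params(name): a dict with "fov_y" (degrees; the focal length in pixels is half the picture's height over the tangent of half this angle, whatever the lens; pixels are square), "cx", "cy" (the principal point, pixels), "distortion" ([k1, k2, p1, p2, k3] as OpenCV has them; the pictures are not rectified), "rvec" (rotation vector, rad) and "tvec" (3), from world to camera coordinates, as OpenCV has them. Camera axes: x right, y down, z forward; pixel columns grow to the right and rows downward; lengths in m; the calibration is good to about 2 mm. A picture is of the moment at which its call begins: read the wrist's pose just before it. camera_params takes no time and is no camera call; for the wrist camera it gives the pose at the moment of the call.
- job.sign_off(): hands the job in, once; it reports no verdict.
The state is a dict: "clock": time; "joints": joint angles; "dq": joint speeds; "joint_efforts": joint torques, N m; "position": TCP position; "ee_rot": TCP orientation; "force": force on the tool from outside, world axes, zero at the start; "ft_torque": the same for the moment, N m; "width": opening from 0.0 (shut) to 1.0 (fully open).
Only numpy, scipy, OpenCV 4.12 (cv2) and the standard library are available. Lean on these libraries where they do the work, as an engineer would, in place of code of your own. Each camera call takes 0.05 s, during which the arm holds its last target. There are 200 camera calls.

## Task

Raise the small red ratchet prop by its top plate, counting the clicks of its pawl from the bottom, stop at the fourth notch and lower it gently, without letting it fall, until the pawl carries it. Then let go and stand the transformer upright on the middle of the plate, without dropping or ramming either on the pawl, and leave the other things where they are.

Things in the scene. Friction and masses are not known exactly. Their poses are not given: they have to be found in the camera images.
- stand: Fixed red ratchet prop: base plate 115 x 100 x 10 mm, upright guide 108 mm tall. Origin on the bench under the column's axis; x points from the front (pawl side) to the back, z up; yaw within 0.5 rad. The first click comes 11 to 38 mm above the bottom: the pawl bracket is clamped at a different, unmeasured height each time. Clicks 2, 3, 4 follow 12 mm apart, click 5 16 mm after the 4th.
- plate_top (a point): Centre of the top face of the dark top plate, 80 (stand x) x 56 (stand y) x 16 mm thick, the head of the steel column. It starts at the bottom, top face 138 mm above the bench, and can rise 90 mm. Grip it across stand y (56 mm). Its underside is 14 mm above the guide at the start.
- pawl (a joint): Lean (rad) of the brass sprung pawl at the front toward the column: about 0.22 on the smooth column or in an ordinary notch, down to about 0.06 as a tooth's crest passes, about 0.32 only in the fourth notch, which is cut 3 mm deeper. Hinge 32 mm below the tip; short red tail in front. The column cannot go down past it. Its tip bends under more than 50 N from the column.
- transformer: Small mains transformer, 54 (x) x 72 (y) x 42 (z) mm with its tags, 0.24 to 0.48 kg. Origin at the centre of its underside, z up. Its iron core is a block 36 (x) x 50 (y) x 42 (z) mm, the winding a block 54 (x) x 30 (y) mm from 7 to 35 mm up; grip it across the winding (54 mm, along x) or the core (50 mm, along y).
- heat_sink: Black finned heat sink, 31 x 70 x 40 mm, loose bystander. Origin at its underside.
- capacitor_a: Blue can capacitor, 35 mm diameter, 60 mm tall, upright, loose bystander. Origin at its underside.
- screw_bowl: White bowl of screws, 85 mm diameter, 34 mm tall, loose bystander. Origin at its underside.
- column (a joint): Rise (m) of the ratchet column with its top plate, 0 at the bottom; 0.7 kg, slides freely, sinks unless the pawl holds it. Six teeth face stand -x: sloped upper sides push the pawl out as the column rises (4 to 8 N more lift from 9 mm before the click, easing at the crest 2 to 4 mm before the pawl snaps under with a click), flat undersides then rest on the pawl tip, 0 to 3 mm lower.
There are look-alikes about, which are no part of the job. What is shaped like the transformer but green is not meant.

How it is judged:
By the outcome, as a careful person would: the job done as asked, in the order asked, and still so for the second after the job is handed in, with the robot touching nothing.
It also fails if it takes over 72 s, if anything falls off the work surface, if the arm or the gripper's body presses on something with over 40 N, if the wrist force passes 120 N, or if a joint passes its speed limit or range.

## Working session

There is one attempt and no reset: what is moved stays moved. The work goes in short steps, Python scripts to look and compute and a tool call to move; the robot and the scene stay as the last step left them, time stands still between calls to the robot, and variables do not carry over. Pictures are saved under pics/ and viewed, on a budget of 10 in all, crops included, one or two more only if the job needs it, and the job is handed in when it is done.

Besides the shell and the picture viewer there is one more tool, called after ">>>" as name(argument=value, ...), one argument or row to a line, values as JSON. send_rows: Moves the arm, as the interface text tells. Its arguments: {"type":"object","properties":{"deltas":{"type":"array","items":{"type":"array"}},"force":{"type":"number"}},"required":["deltas"]}

```bash
ls; mkdir -p pics
cat > h.py <<'E'
import numpy as np, cv2
from cell import arm, get_image, camera_params, job
def K(p,h=384):
    f=h/2/np.tan(np.radians(p["fov_y"])/2)
    return np.array([[f,0,p["cx"]],[0,f,p["cy"]],[0,0,1.]])
def ray(p,uv):
    n=cv2.undistortPoints(np.array([[uv]],float),K(p),np.array(p["distortion"],float))[0,0]
    R=cv2.Rodrigues(np.array(p["rvec"],float))[0]; t=np.array(p["tvec"],float)
    return -R.T@t, R.T@np.array([n[0],n[1],1.])
def onplane(p,uv,z):
    o,d=ray(p,uv); return o+d*(z-o[2])/d[2]
def proj(p,X):
    return cv2.projectPoints(np.array(X,float).reshape(-1,3),np.array(p["rvec"],float),np.array(p["tvec"],float),K(p),np.array(p["distortion"],float))[0][:,0]
def tri(rs):
    A=np.zeros((3,3));b=np.zeros(3)
    for o,d in rs:
        d=d/np.linalg.norm(d);M=np.eye(3)-np.outer(d,d);A+=M;b+=M@o
    return np.linalg.solve(A,b)
E
python3 - <<'E'
from h import *
s=arm.observe();print(s,arm.hold_point_z)
a=get_image("scene");b=get_image("top")
for n,i in(("scene",a),("top",b)):
    cv2.imwrite(f"pics/{n}0.png",i[...,::-1])
    p=camera_params(n);print(n,p["fov_y"],p["rvec"],p["tvec"],ray(p,(256,192)))
c=np.vstack([a,b])[...,::-1]
cv2.imwrite("pics/both0.png",cv2.resize(np.hstack([a,b])[...,::-1],(800,300)))
E
```

```text
pics
{'clock': 0.0, 'joints': array([-1.31162431,  0.43519317,  0.02498546,  1.57409227, -0.01158981,
        1.13397908, -0.07508013]), 'dq': array([-4.80603388e-05, -6.99282145e-04, -7.10709696e-04, -2.55541783e-04,
        9.78090411e-04, -6.85855651e-04,  3.38320776e-04]), 'joint_efforts': array([-1.21255263e-03, -6.67855453e+01,  9.84328799e-01, -3.14454138e+01,
       -6.07521040e-02,  4.31434333e-02,  1.68864899e-04]), 'position': array([0.22109313, 0.58405192, 0.2259655 ]), 'ee_rot': array([-5.65241911e-01, -3.09019873e+00,  2.39077113e-03]), 'force': array([0.5275442 , 0.16312682, 0.22655778]), 'ft_torque': array([-0.02315324, -0.02747723, -0.00575215]), 'width': 1.0006614889655323} -0.0188
scene 43.43162400230991 [ 1.83830001 -0.99196382  0.58310733] [-0.41699983  0.28203993  0.81988952] (array([-0.26023547, -0.69561374,  0.61159892]), array([ 0.72345544,  0.51047816, -0.46516315]))
top 52.51265882401066 [ 2.1607591  -2.04501722  0.21886239] [-0.1568732   0.55963052  0.85770921] (array([ 0.37109013, -0.13904334,  0.95729811]), array([ 0.20843226,  0.00858661, -0.97803181]))
```

View pics/top0.png

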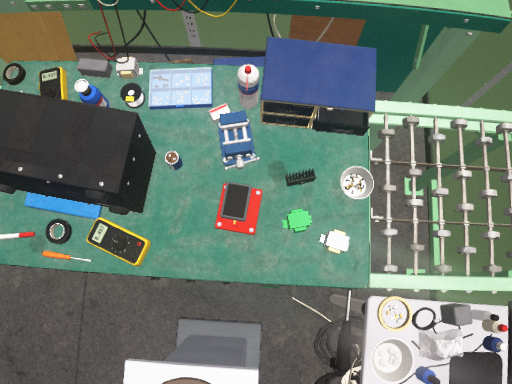

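View pics/scene0.png

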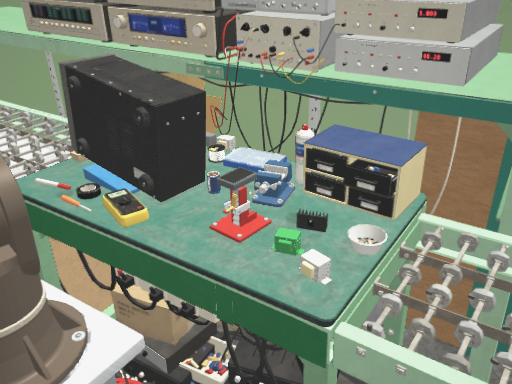

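The top view shows the red prop's base at (239,208) with its dark plate at (236,202). The transformer candidates are the cream one at (337,241) and the green look-alike at (298,220). The blue, clamp-like item at (237,140) could be taken for the prop. I choose the cream transformer and the red prop, and will check both in one close crop.

Run:
```python
from h import *
a=cv2.imread("pics/scene0.png");b=cv2.imread("pics/top0.png")
p=camera_params("top")
def blob(m,x0,y0,x1,y1):
    z=np.zeros_like(m);z[y0:y1,x0:x1]=m[y0:y1,x0:x1]
    c=max(cv2.findContours(z,0,1)[0],key=cv2.contourArea);return c
hsv=cv2.cvtColor(b,cv2.COLOR_BGR2HSV)
red=((hsv[...,1]>150)&((hsv[...,0]<8)|(hsv[...,0]>172))&(hsv[...,2]>120)).astype(np.uint8)
dark=(hsv[...,2]<85).astype(np.uint8)
white=((hsv[...,1]<70)&(hsv[...,2]>130)).astype(np.uint8)
for n,m,box,z in(("base",red,(205,175,270,240),.01),("plate",dark,(215,175,257,228),.138),("trafo",white,(312,222,360,260),.042),("green",None,None,0),("sink",dark,(280,160,322,192),.04),("bowl",white,(336,162,378,200),.034)):
    if m is None: continue
    c=blob(m,*box);r=cv2.minAreaRect(c);bx=cv2.boxPoints(r)
    P=np.array([onplane(p,q,z) for q in bx])
    e=[P[1]-P[0],P[2]-P[1]]
    print(n,r[0],cv2.contourArea(c),"ctr",P.mean(0).round(4),"edges",[(round(float(np.linalg.norm(v)),4),round(float(np.degrees(np.arctan2(v[1],v[0]))),1)) for v in e])
A=cv2.resize(b[170:265,205:365],(800,475),interpolation=2)[:, :]
B=cv2.resize(a[160:290,200:345],(400,359),interpolation=2)
A=cv2.resize(b[172:262,208:358],(600,360),interpolation=2)
B=cv2.resize(a[165:285,200:340],(280,240),interpolation=2)
C=cv2.resize(a[160:285,195:345],(288,240),interpolation=2)
o=np.zeros((600,600,3),np.uint8);o[:360]=A;o[360:,:288]=C;o[360:,300:588]=cv2.resize(a[160:240,205:301],(288,240),interpolation=2)
cv2.imwrite("pics/crop1.png",o)
```

```text
base (238.2097625732422, 208.4781951904297) 778.0 ctr [ 0.5297 -0.0891  0.01  ] edges [(0.1142, -5.7), (0.1001, -97.1)]
plate (235.45660400390625, 200.39810180664062) 604.0 ctr [ 0.5252 -0.0889  0.138 ] edges [(0.0694, -6.4), (0.0446, -97.7)]
trafo (336.5, 242.0) 805.0 ctr [ 0.4566 -0.327   0.042 ] edges [(0.0798, 1.5), (0.1079, -87.1)]
sink (300.2247009277344, 177.64044189453125) 255.5 ctr [ 0.6082 -0.2366  0.04  ] edges [(0.0718, -73.5), (0.0307, -166.1)]
bowl (354.5, 180.5) 1044.0 ctr [ 0.6105 -0.3715  0.034 ] edges [(0.0935, 0.5), (0.0935, -86.6)]
```

View pics/crop1.png

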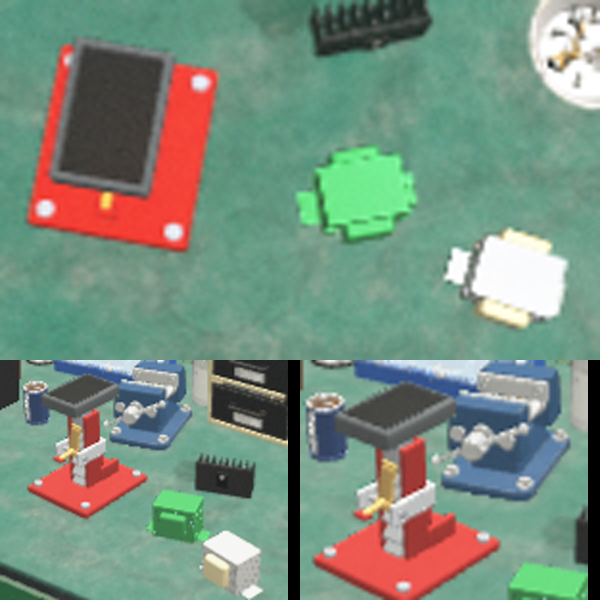

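>>> send_rows(
  deltas=[
    [[0.012, -0.04, 0.006], [0, 0, 0.025], 0.0918],
    [[0.012, -0.04, 0.006], [0, 0, 0.025], 0.0918],
    [[0.012, -0.04, 0.006], [0, 0, 0.025], 0.0918],
    [[0.012, -0.04, 0.006], [0, 0, 0.025], 0.0918],
    [[0.012, -0.04, 0.006], [0, 0, 0.025], 0.0918],
    [[0.012, -0.04, 0.006], [0, 0, 0.025], 0.0918],
    [[0.012, -0.04, 0.006], [0, 0, 0.025], 0.0918],
    [[0.012, -0.04, 0.006], [0, 0, 0.025], 0.0918],
    [[0.012, -0.04, 0.006], [0, 0, 0.025], 0.0918],
    [[0.012, -0.04, 0.006], [0, 0, 0.025], 0.0918],
  ],
)

```text
clock: 1.1
position: [0.3412, 0.1827, 0.2869]
ee_rot: [-0.174, -3.137, -0.0]
force: [1.5, -0.5, -0.1]
width: 1.001
```

>>> send_rows(
  deltas=[
    [[0.0184, -0.0272, -0.004], [0, 0, 0], 0.0918],
    [[0.0184, -0.0272, -0.004], [0, 0, 0], 0.0918],
    [[0.0184, -0.0272, -0.004], [0, 0, 0], 0.0918],
    [[0.0184, -0.0272, -0.004], [0, 0, 0], 0.0918],
    [[0.0184, -0.0272, -0.004], [0, 0, 0], 0.0918],
    [[0.0184, -0.0272, -0.004], [0, 0, 0], 0.0918],
    [[0.0184, -0.0272, -0.004], [0, 0, 0], 0.0918],
    [[0.0184, -0.0272, -0.004], [0, 0, 0], 0.0918],
    [[0.0184, -0.0272, -0.004], [0, 0, 0], 0.0918],
    [[0.0184, -0.0272, -0.004], [0, 0, 0], 0.0918],
  ],
)

```text
clock: 2.1
position: [0.5257, -0.0885, 0.2463]
ee_rot: [-0.175, -3.136, -0.0]
force: [0.1, 0.1, 0.0]
width: 0.999
```

Run:
```python
from h import *
p=camera_params("wrist");s=arm.observe();w=get_image("wrist")
cv2.imwrite("pics/w1.png",w[...,::-1]);print(s["position"],s["ee_rot"],s["force"],p["fov_y"],p["distortion"],ray(p,(256,192)))
y=np.radians(-6.4);ex=np.array([np.cos(y),np.sin(y),0]);ey=np.array([-np.sin(y),np.cos(y),0])
c=np.array([.5252,-.0889,.138]);print(proj(p,[c+a*.04*ex+b*.028*ey for a,b in((1,1),(1,-1),(-1,-1),(-1,1))]).round(1))
```

```text
[ 0.52570303 -0.08847762  0.24630778] [-1.75057114e-01 -3.13630210e+00 -1.64370457e-04] [0.06988959 0.08140166 0.0308882 ] 65.5619572065031 [-0.04481189  0.          0.          0.          0.        ] (array([ 0.44875637, -0.08045513,  0.40342326]), array([ 0.29173533, -0.03626478, -0.95583902]))
[[286.1 226.9]
 [228.2 226.9]
 [225.8 143.9]
 [288.7 144. ]]
```

View pics/w1.png

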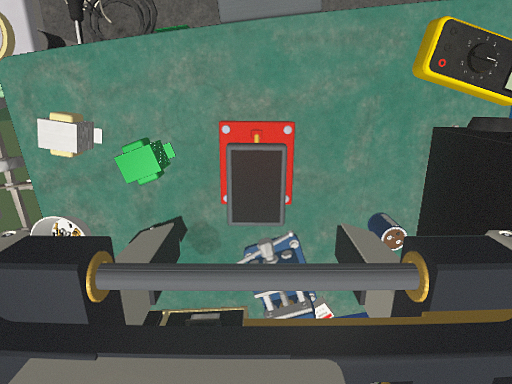

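The wrist view shows the plate's corners at (226,143), (287,143), (285,225) and (228,226), within about 2 px of the projection. I'll go down and grip.

>>> send_rows(
  deltas=[
    [[0, 0, -0.018], [0, 0, 0], 0.0918],
    [[0, 0, -0.018], [0, 0, 0], 0.0918],
    [[0, 0, -0.018], [0, 0, 0], 0.0918],
    [[0, 0, -0.018], [0, 0, 0], 0.0918],
    [[0, 0, -0.018], [0, 0, 0], 0.0918],
    [[0, 0, -0.018], [0, 0, 0], 0.0918],
    [[0, 0, -0.015], [0, 0, 0], 0.0918],
    [[0, 0, -0.01], [0, 0, 0], 0.0918],
    [[0, 0, 0], [0, 0, 0], 0.08],
    [[0, 0, 0], [0, 0, 0], 0.06],
  ],
  force=40,
)

```text
clock: 3.15
position: [0.5254, -0.0875, 0.114]
ee_rot: [0.176, 3.137, -0.0]
force: [-0.2, -0.2, -0.5]
width: 0.873
```

>>> send_rows(
  deltas=[
    [[0, 0, 0], [0, 0, 0], 0.056],
    [[0, 0, 0], [0, 0, 0], 0.052],
    [[0, 0, 0], [0, 0, 0], 0.05],
    [[0, 0, 0], [0, 0, 0], 0.05],
    [[0, 0, 0], [0, 0, 0], 0.05],
    [[0, 0, 0.0005], [0, 0, 0], 0.05],
    [[0, 0, 0.0005], [0, 0, 0], 0.05],
    [[0, 0, 0.0005], [0, 0, 0], 0.05],
    [[0, 0, 0.0005], [0, 0, 0], 0.05],
    [[0, 0, 0], [0, 0, 0], 0.05],
  ],
)

```text
clock: 4.15
position: [0.5254, -0.0896, 0.1158]
ee_rot: [0.178, 3.135, -0.004]
force: [1.0, -7.9, -5.5]
width: 0.609
```

>>> send_rows(
  deltas=[
    [[0, -0.001, 0], [0, 0, 0], 0.05],
    [[0, -0.001, 0], [0, 0, 0], 0.05],
    [[0, 0, 0], [0, 0, 0], 0.05],
    [[0, 0, 0], [0, 0, 0], 0.05],
    [[0, 0, 0.0005], [0, 0, 0], 0.05],
    [[0, 0, 0], [0, 0, 0], 0.05],
    [[0, 0, 0], [0, 0, 0], 0.05],
    [[0, 0, 0], [0, 0, 0], 0.05],
    [[0, 0, 0], [0, 0, 0], 0.05],
    [[0, 0, 0], [0, 0, 0], 0.05],
  ],
)

```text
clock: 5.15
position: [0.5254, -0.0896, 0.1162]
ee_rot: [0.176, 3.136, -0.0]
force: [4.2, -2.7, -8.1]
width: 0.609
```

```bash
cat > o.py <<'E'
from h import *
import sys
s=arm.observe()
i=get_image("scene");cv2.imwrite(f"pics/s_{sys.argv[1]}.png",i[...,::-1])
s=arm.observe();print(s["clock"],s["position"].round(4),s["force"].round(1),s["width"])
h=cv2.cvtColor(i,cv2.COLOR_RGB2HSV)
p=camera_params("scene");c=proj(p,[[.5252-.03,-.086,.08]])[0];print("pawl px",c)
m=((h[...,0]>14)&(h[...,0]<28)&(h[...,1]>110)&(h[...,2]>90)).astype(np.uint8)
x,y=map(int,c);m[:y-35]=0;m[y+35:]=0;m[:,:x-30]=0;m[:,x+30:]=0
n,l,st,ce=cv2.connectedComponentsWithStats(m)
for k in range(1,n):
    if st[k,4]>8:
        v,u=np.nonzero(l==k);t=v<=v.min()+5;bo=~t
        print("blob",st[k],"ctr",ce[k].round(2),"top-ctr u",u[t].mean().round(2),"bot",u[v>v.min()+8].mean().round(2))
E
python3 o.py a; python3 -c "
import cv2;i=cv2.imread('pics/s_a.png')[160:260,200:320];cv2.imwrite('pics/s_a_c.png',cv2.resize(i,(600,500),interpolation=2))"
```

```text
5.2 [ 0.5254 -0.0896  0.1163] [ 4.2 -3.8 -7.8] 0.6054267756805142
pawl px [228.92392062 201.55473017]
blob [228 193   9  18  67] ctr [233.31 201.54] top-ctr u 233.77 bot 232.94
```

View pics/s_a_c.png

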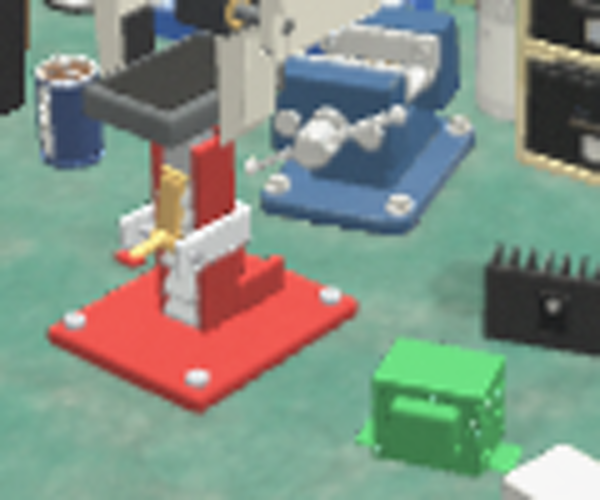

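The crop shows the pawl clearly at crop (170,210), so I can watch its lean as well as the force. I'll lift in small steps.

>>> send_rows(
  deltas=[
    [[0, -0.001, 0.001], [0, 0, 0], 0.05],
    [[0, 0, 0.001], [0, 0, 0], 0.05],
    [[0, 0, 0.001], [0, 0, 0], 0.05],
    [[0, 0, 0.001], [0, 0, 0], 0.05],
    [[0, 0, 0], [0, 0, 0], 0.05],
    [[0, 0, 0], [0, 0, 0], 0.05],
    [[0, 0, 0], [0, 0, 0], 0.05],
    [[0, 0, 0], [0, 0, 0], 0.05],
    [[0, 0, 0], [0, 0, 0], 0.05],
    [[0, 0, 0], [0, 0, 0], 0.05],
  ],
)

```text
clock: 6.2
position: [0.5254, -0.0897, 0.1203]
ee_rot: [0.175, 3.137, 0.001]
force: [4.3, 2.2, -7.0]
width: 0.609
```

```bash
python3 o.py b
```

```text
6.25 [ 0.5254 -0.0896  0.1204] [ 4.2  3.  -6.4] 0.6090567027946163
pawl px [228.92392062 201.55473017]
blob [229 194   8  17  64] ctr [233.36 201.59] top-ctr u 233.71 bot 233.0
```

>>> send_rows(
  deltas=[
    [[0, 0, 0.001], [0, 0, 0], 0.05],
    [[0, 0, 0.001], [0, 0, 0], 0.05],
    [[0, 0, 0.001], [0, 0, 0], 0.05],
    [[0, 0, 0], [0, 0, 0], 0.05],
    [[0, 0, 0], [0, 0, 0], 0.05],
    [[0, 0, 0], [0, 0, 0], 0.05],
    [[0, 0, 0], [0, 0, 0], 0.05],
    [[0, 0, 0], [0, 0, 0], 0.05],
    [[0, 0, 0], [0, 0, 0], 0.05],
    [[0, 0, 0], [0, 0, 0], 0.05],
  ],
)

```text
clock: 7.25
position: [0.5254, -0.0896, 0.123]
ee_rot: [-0.175, -3.137, -0.001]
force: [5.5, 1.3, -11.7]
width: 0.607
```

```bash
python3 o.py c
```

```text
7.3 [ 0.5253 -0.0897  0.1231] [  5.3   1.5 -11.7] 0.6043735663272045
pawl px [228.92392062 201.55473017]
blob [227 193   9  19  67] ctr [232.93 202.19] top-ctr u 233.22 bot 232.59
```

>>> send_rows(
  deltas=[
    [[0, 0, 0.001], [0, 0, 0], 0.05],
    [[0, 0, 0.001], [0, 0, 0], 0.05],
    [[0, 0, 0.001], [0, 0, 0], 0.05],
    [[0, 0, 0], [0, 0, 0], 0.05],
    [[0, 0, 0], [0, 0, 0], 0.05],
    [[0, 0, 0], [0, 0, 0], 0.05],
    [[0, 0, 0], [0, 0, 0], 0.05],
    [[0, 0, 0], [0, 0, 0], 0.05],
    [[0, 0, 0], [0, 0, 0], 0.05],
    [[0, 0, 0], [0, 0, 0], 0.05],
  ],
)

```text
clock: 8.3
position: [0.5254, -0.0896, 0.126]
ee_rot: [-0.175, -3.137, -0.001]
force: [6.3, 2.2, -12.0]
width: 0.607
```

```bash
python3 o.py d
```

```text
8.35 [ 0.5254 -0.0896  0.126 ] [  6.3   3.9 -11.9] 0.6064883001674528
pawl px [228.92392062 201.55473017]
blob [230 194   6  16  64] ctr [233.08 201.67] top-ctr u 232.79 bot 233.14
```

>>> send_rows(
  deltas=[
    [[0, 0, 0.001], [0, 0, 0], 0.05],
    [[0, 0, 0.001], [0, 0, 0], 0.05],
    [[0, 0, 0], [0, 0, 0], 0.05],
    [[0, 0, 0], [0, 0, 0], 0.05],
    [[0, 0, 0], [0, 0, 0], 0.05],
    [[0, 0, 0], [0, 0, 0], 0.05],
    [[0, 0, 0], [0, 0, 0], 0.05],
    [[0, 0, 0], [0, 0, 0], 0.05],
    [[0, 0, 0], [0, 0, 0], 0.05],
    [[0, 0, 0], [0, 0, 0], 0.05],
  ],
)

```text
clock: 9.35
position: [0.5254, -0.0896, 0.1284]
ee_rot: [0.174, 3.137, 0.001]
force: [4.3, 2.4, -6.9]
width: 0.605
```

```bash
python3 o.py e
```

```text
9.4 [ 0.5254 -0.0896  0.1284] [ 3.9  3.3 -5.9] 0.6048533855840362
pawl px [228.92392062 201.55473017]
blob [229 194   7  18  64] ctr [232.94 202.14] top-ctr u 232.68 bot 232.9
```

>>> send_rows(
  deltas=[
    [[0, 0, 0.001], [0, 0, 0], 0.05],
    [[0, 0, 0.001], [0, 0, 0], 0.05],
    [[0, 0, 0], [0, 0, 0], 0.05],
    [[0, 0, 0], [0, 0, 0], 0.05],
    [[0, 0, 0], [0, 0, 0], 0.05],
    [[0, 0, 0], [0, 0, 0], 0.05],
    [[0, 0, 0], [0, 0, 0], 0.05],
    [[0, 0, 0], [0, 0, 0], 0.05],
    [[0, 0, 0], [0, 0, 0], 0.05],
    [[0, 0, 0], [0, 0, 0], 0.05],
  ],
)

```text
clock: 10.4
position: [0.5254, -0.0896, 0.1308]
ee_rot: [0.175, 3.136, 0.002]
force: [2.0, 6.1, 1.5]
width: 0.606
```

```bash
python3 o.py f
```

```text
10.45 [ 0.5254 -0.0897  0.1308] [1.2 5.4 1.1] 0.6039837236141969
pawl px [228.92392062 201.55473017]
blob [230 194   6  16  66] ctr [233.08 201.45] top-ctr u 232.81 bot 233.14
```

>>> send_rows(
  deltas=[
    [[0, 0, 0.001], [0, 0, 0], 0.05],
    [[0, 0, 0.001], [0, 0, 0], 0.05],
    [[0, 0, 0], [0, 0, 0], 0.05],
    [[0, 0, 0], [0, 0, 0], 0.05],
    [[0, 0, 0], [0, 0, 0], 0.05],
    [[0, 0, 0], [0, 0, 0], 0.05],
    [[0, 0, 0], [0, 0, 0], 0.05],
    [[0, 0, 0], [0, 0, 0], 0.05],
    [[0, 0, 0], [0, 0, 0], 0.05],
    [[0, 0, 0], [0, 0, 0], 0.05],
  ],
)

```text
clock: 11.45
position: [0.5254, -0.0896, 0.1323]
ee_rot: [0.175, 3.137, 0.001]
force: [4.8, 4.8, -5.8]
width: 0.605
```

```bash
python3 o.py g
```

```text
11.5 [ 0.5254 -0.0897  0.1323] [ 4.4  3.8 -5.3] 0.6019739678136089
pawl px [228.92392062 201.55473017]
blob [228 195   9  16  61] ctr [233.21 202.21] top-ctr u 233.54 bot 232.76
```

>>> send_rows(
  deltas=[
    [[0, 0.0005, 0.001], [0, 0, 0], 0.05],
    [[0, 0, 0.001], [0, 0, 0], 0.05],
    [[0, 0, 0.001], [0, 0, 0], 0.05],
    [[0, 0, 0.001], [0, 0, 0], 0.05],
    [[0, 0, 0.001], [0, 0, 0], 0.05],
    [[0, 0, 0.001], [0, 0, 0], 0.05],
    [[0, 0, 0], [0, 0, 0], 0.05],
    [[0, 0, 0], [0, 0, 0], 0.05],
    [[0, 0, 0], [0, 0, 0], 0.05],
    [[0, 0, 0], [0, 0, 0], 0.05],
  ],
)

```text
clock: 12.5
position: [0.5254, -0.0896, 0.1379]
ee_rot: [0.175, 3.137, 0.0]
force: [5.9, 1.2, -11.9]
width: 0.607
```

```bash
python3 o.py h
```

```text
12.55 [ 0.5254 -0.0897  0.1379] [  6.6   2.1 -11.5] 0.6020508553568062
pawl px [228.92392062 201.55473017]
blob [230 194   6  17  64] ctr [233.05 201.69] top-ctr u 232.79 bot 233.07
```

>>> send_rows(
  deltas=[
    [[0, 0, 0.001], [0, 0, 0], 0.05],
    [[0, 0, 0.001], [0, 0, 0], 0.05],
    [[0, 0, 0.001], [0, 0, 0], 0.05],
    [[0, 0, 0.001], [0, 0, 0], 0.05],
    [[0, 0, 0.001], [0, 0, 0], 0.05],
    [[0, 0, 0.001], [0, 0, 0], 0.05],
    [[0, 0, 0], [0, 0, 0], 0.05],
    [[0, 0, 0], [0, 0, 0], 0.05],
    [[0, 0, 0], [0, 0, 0], 0.05],
    [[0, 0, 0], [0, 0, 0], 0.05],
  ],
)

```text
clock: 13.55
position: [0.5254, -0.0896, 0.1443]
ee_rot: [0.175, 3.136, 0.001]
force: [4.7, 2.8, -6.4]
width: 0.605
```

```bash
python3 o.py i
```

```text
13.6 [ 0.5254 -0.0896  0.1443] [ 3.5  3.2 -6.2] 0.6061894510273189
pawl px [228.92392062 201.55473017]
blob [229 195   8  16  60] ctr [233.3  202.08] top-ctr u 233.54 bot 232.96
```

>>> send_rows(
  deltas=[
    [[0, 0, 0.001], [0, 0, 0], 0.05],
    [[0, 0, 0.001], [0, 0, 0], 0.05],
    [[0, 0, 0.001], [0, 0, 0], 0.05],
    [[0, 0, 0.001], [0, 0, 0], 0.05],
    [[0, 0, 0.001], [0, 0, 0], 0.05],
    [[0, 0, 0.001], [0, 0, 0], 0.05],
    [[0, 0, 0], [0, 0, 0], 0.05],
    [[0, 0, 0], [0, 0, 0], 0.05],
    [[0, 0, 0], [0, 0, 0], 0.05],
    [[0, 0, 0], [0, 0, 0], 0.05],
  ],
)

```text
clock: 14.6
position: [0.5253, -0.0896, 0.1498]
ee_rot: [-0.175, -3.137, -0.0]
force: [6.1, 1.4, -12.0]
width: 0.609
```

```bash
python3 o.py j
```

```text
14.65 [ 0.5254 -0.0897  0.1499] [  6.4   1.9 -12.8] 0.6080774098529061
pawl px [228.92392062 201.55473017]
blob [230 194   6  17  65] ctr [233.02 201.78] top-ctr u 232.79 bot 233.0
```

>>> send_rows(
  deltas=[
    [[0, 0, 0.001], [0, 0, 0], 0.05],
    [[0, 0, 0.001], [0, 0, 0], 0.05],
    [[0, 0, 0.001], [0, 0, 0], 0.05],
    [[0, 0, 0.001], [0, 0, 0], 0.05],
    [[0, 0, 0.001], [0, 0, 0], 0.05],
    [[0, 0, 0.001], [0, 0, 0], 0.05],
    [[0, 0, 0], [0, 0, 0], 0.05],
    [[0, 0, 0], [0, 0, 0], 0.05],
    [[0, 0, 0], [0, 0, 0], 0.05],
    [[0, 0, 0], [0, 0, 0], 0.05],
  ],
)

```text
clock: 15.65
position: [0.5254, -0.0897, 0.1563]
ee_rot: [0.175, 3.136, 0.0]
force: [5.6, 3.1, -7.2]
width: 0.603
```

```bash
python3 o.py k
```

```text
15.7 [ 0.5254 -0.0896  0.1563] [ 3.6  3.3 -6.9] 0.6057591050007779
pawl px [228.92392062 201.55473017]
blob [229 195   8  16  61] ctr [233.26 202.18] top-ctr u 233.54 bot 232.88
```

>>> send_rows(
  deltas=[
    [[0, 0, 0.001], [0, 0, 0], 0.05],
    [[0, 0, 0.001], [0, 0, 0], 0.05],
    [[0, 0, 0.001], [0, 0, 0], 0.05],
    [[0, 0, 0.001], [0, 0, 0], 0.05],
    [[0, 0, 0.001], [0, 0, 0], 0.05],
    [[0, 0, 0.001], [0, 0, 0], 0.05],
    [[0, 0, 0], [0, 0, 0], 0.05],
    [[0, 0, 0], [0, 0, 0], 0.05],
    [[0, 0, 0], [0, 0, 0], 0.05],
    [[0, 0, 0], [0, 0, 0], 0.05],
  ],
)

```text
clock: 16.7
position: [0.5254, -0.0896, 0.1619]
ee_rot: [0.175, 3.137, 0.0]
force: [6.4, 3.2, -11.8]
width: 0.605
```

```bash
python3 o.py l
```

```text
16.75 [ 0.5253 -0.0896  0.1618] [  6.6   1.8 -11.9] 0.6051755840695153
pawl px [228.92392062 201.55473017]
blob [230 194   6  17  65] ctr [233.03 201.8 ] top-ctr u 232.79 bot 233.03
```

>>> send_rows(
  deltas=[
    [[0, 0, 0.001], [0, 0, 0], 0.05],
    [[0, 0, 0.001], [0, 0, 0], 0.05],
    [[0, 0, 0.001], [0, 0, 0], 0.05],
    [[0, 0, 0.001], [0, 0, 0], 0.05],
    [[0, 0, 0.001], [0, 0, 0], 0.05],
    [[0, 0, 0.001], [0, 0, 0], 0.05],
    [[0, 0, 0.0005], [0, 0, 0], 0.05],
    [[0, 0, 0], [0, 0, 0], 0.05],
    [[0, 0, 0], [0, 0, 0], 0.05],
    [[0, 0, 0], [0, 0, 0], 0.05],
  ],
)

```text
clock: 17.75
position: [0.5253, -0.0896, 0.1685]
ee_rot: [0.175, 3.137, 0.0]
force: [5.9, 2.3, -9.3]
width: 0.605
```

```bash
python3 o.py m
```

```text
17.8 [ 0.5254 -0.0896  0.1685] [  5.7   2.4 -10.7] 0.6065717222549762
pawl px [228.92392062 201.55473017]
blob [229 195   8  15  61] ctr [233.43 202.38] top-ctr u 234.0 bot 232.81
```

Click 4 has passed: the pawl tip sits further in, at u=234.0 against 233.5 in the ordinary notches. Now I'll lower it gently.

>>> send_rows(
  deltas=[
    [[0, 0, -0.0003], [0, 0, 0], 0.05],
    [[0, 0, -0.0003], [0, 0, 0], 0.05],
    [[0, 0, -0.0003], [0, 0, 0], 0.05],
    [[0, 0, -0.0003], [0, 0, 0], 0.05],
    [[0, 0, -0.0003], [0, 0, 0], 0.05],
    [[0, 0, 0], [0, 0, 0], 0.05],
    [[0, 0, 0], [0, 0, 0], 0.05],
    [[0, 0, 0], [0, 0, 0], 0.05],
    [[0, 0, 0], [0, 0, 0], 0.05],
    [[0, 0, 0], [0, 0, 0], 0.05],
  ],
)

```text
clock: 18.8
position: [0.5254, -0.0896, 0.1673]
ee_rot: [0.175, 3.136, 0.001]
force: [4.5, 3.8, -6.2]
width: 0.605
```

```bash
python3 o.py n
```

```text
18.85 [ 0.5254 -0.0897  0.1673] [ 4.4  2.9 -5.9] 0.6063750351285817
pawl px [228.92392062 201.55473017]
blob [229 195   8  15  59] ctr [233.51 202.37] top-ctr u 234.14 bot 232.88
```

>>> send_rows(
  deltas=[
    [[0, 0, -0.0003], [0, 0, 0], 0.05],
    [[0, 0, -0.0003], [0, 0, 0], 0.05],
    [[0, 0, -0.0003], [0, 0, 0], 0.05],
    [[0, 0, -0.0003], [0, 0, 0], 0.05],
    [[0, 0, -0.0003], [0, 0, 0], 0.05],
    [[0, 0, 0], [0, 0, 0], 0.05],
    [[0, 0, 0], [0, 0, 0], 0.05],
    [[0, 0, 0], [0, 0, 0], 0.05],
    [[0, 0, 0], [0, 0, 0], 0.05],
    [[0, 0, 0], [0, 0, 0], 0.05],
  ],
)

```text
clock: 19.85
position: [0.5254, -0.0896, 0.166]
ee_rot: [0.175, 3.136, 0.001]
force: [4.4, 4.0, -3.0]
width: 0.606
```

```bash
python3 o.py p
```

```text
19.9 [ 0.5254 -0.0897  0.166 ] [ 3.4  3.7 -2.8] 0.6040261116752373
pawl px [228.92392062 201.55473017]
blob [231 196   6  14  52] ctr [233.54 202.65] top-ctr u 233.95 bot 233.11
```

>>> send_rows(
  deltas=[
    [[0, 0, -0.0003], [0, 0, 0], 0.05],
    [[0, 0, -0.0003], [0, 0, 0], 0.05],
    [[0, 0, -0.0003], [0, 0, 0], 0.05],
    [[0, 0, 0], [0, 0, 0], 0.05],
    [[0, 0, 0], [0, 0, 0], 0.05],
    [[0, 0, 0], [0, 0, 0], 0.05],
    [[0, 0, 0], [0, 0, 0], 0.05],
    [[0, 0, 0], [0, 0, 0], 0.05],
    [[0, 0, 0], [0, 0, 0], 0.05],
    [[0, 0, 0], [0, 0, 0], 0.05],
  ],
)

```text
clock: 20.9
position: [0.5254, -0.0897, 0.1656]
ee_rot: [0.175, 3.136, 0.001]
force: [-0.1, 5.0, 6.5]
width: 0.603
```

```bash
python3 o.py q
```

```text
20.95 [ 0.5254 -0.0897  0.1656] [0.2 6.  7.3] 0.6054979519897865
pawl px [228.92392062 201.55473017]
blob [231 196   6  14  53] ctr [233.49 202.77] top-ctr u 233.95 bot 233.0
```

The pawl now carries the column's full weight (Fz +6.5). I'll open and rise.

>>> send_rows(
  deltas=[
    [[0, 0.0005, 0.0004], [0, 0, 0], 0.058],
    [[0, 0, 0], [0, 0, 0], 0.064],
    [[0, 0, 0], [0, 0, 0], 0.075],
    [[0, 0, 0], [0, 0, 0], 0.085],
    [[0, 0, 0], [0, 0, 0], 0.0918],
    [[0, 0, 0], [0, 0, 0], 0.0918],
    [[0, 0, 0.005], [0, 0, 0], 0.0918],
    [[0, 0, 0.015], [0, 0, 0], 0.0918],
    [[0, 0, 0.03], [0, 0, 0], 0.0918],
    [[0, 0, 0.04], [0, 0, 0], 0.0918],
  ],
)

```text
clock: 21.95
position: [0.5241, -0.0894, 0.2553]
ee_rot: [-0.176, -3.134, 0.001]
force: [1.0, 0.3, 0.9]
width: 1.0
```

```bash
python3 o.py r
python3 - <<'E'
from h import *
# plate height from the top picture: rim (grey) corners vs wrist; transformer core from pics/top0
b=cv2.imread("pics/top0.png");p=camera_params("top")
h=cv2.cvtColor(b,cv2.COLOR_BGR2HSV)
roi=h[222:262,312:360]
w=((roi[...,1]<40)&(roi[...,2]>190)).astype(np.uint8)   # white core
y=((roi[...,0]>10)&(roi[...,0]<32)&(roi[...,1]>45)&(roi[...,2]>150)).astype(np.uint8) # cream winding
w=cv2.morphologyEx(w,cv2.MORPH_OPEN,np.ones((9,9)))
c=max(cv2.findContours(w,0,1)[0],key=cv2.contourArea);r=cv2.minAreaRect(c)
P=np.array([onplane(p,q+np.array([312,222]),.042) for q in cv2.boxPoints(r)])
for v in(P[1]-P[0],P[2]-P[1]):print(np.linalg.norm(v).round(4),np.degrees(np.arctan2(v[1],v[0])).round(1))
print("core",P.mean(0))
n,l,st,ce=cv2.connectedComponentsWithStats(y)
q=[onplane(p,ce[k]+np.array([312,222]),.035) for k in range(1,n) if st[k,4]>8];print("winding ends",[st[k,4] for k in range(1,n)],q)
E
```

```text
22.0 [ 0.5275 -0.0904  0.2625] [ 3.1 -1.7  5.3] 1.0013563377364578
pawl px [228.92392062 201.55473017]
blob [229 196   8  14  55] ctr [233.35 202.95] top-ctr u 233.95 bot 232.68
0.0478 -87.2
0.0401 -179.4
core [ 0.46008366 -0.3303391   0.042     ]
winding ends [np.int32(3), np.int32(1), np.int32(2), np.int32(2), np.int32(18), np.int32(2), np.int32(1), np.int32(2)] [array([ 0.43591122, -0.32168035,  0.035     ])]
```

>>> send_rows(
  deltas=[
    [[-0.006, -0.022, 0.0], [0, 0, 0], 0.0918],
    [[-0.007, -0.024, 0.0], [0, 0, 0], 0.0918],
    [[-0.007, -0.024, 0], [0, 0, 0], 0.0918],
    [[-0.007, -0.025, 0], [0, 0, 0], 0.0918],
    [[-0.007, -0.025, 0], [0, 0, 0], 0.0918],
    [[-0.007, -0.025, 0], [0, 0, 0], 0.0918],
    [[-0.007, -0.025, 0], [0, 0, 0], 0.0918],
    [[-0.007, -0.025, 0], [0, 0, 0], 0.0918],
    [[-0.007, -0.025, -0.01], [0, 0, 0], 0.0918],
    [[-0.006, -0.02, -0.02], [0, 0, 0], 0.0918],
  ],
)

```text
clock: 23.0
position: [0.4575, -0.3317, 0.2265]
ee_rot: [0.177, 3.134, -0.003]
force: [1.2, -0.8, -0.7]
width: 1.004
```

Run:
```python
from h import *
import json
p=camera_params("wrist");s=arm.observe();w=get_image("wrist")[...,::-1];t=get_image("top")[...,::-1]
json.dump({k:(np.array(v).tolist()) for k,v in p.items()},open("w2.json","w"))
cv2.imwrite("pics/w2.png",w);cv2.imwrite("pics/t2.png",t)
print(s["position"],s["ee_rot"],proj(p,[.458,-.33,.042]))
x,y=proj(p,[.458,-.33,.042])[0].astype(int)
x0=max(0,x-75);y0=max(0,y-60);print(x0,y0)
cv2.imwrite("pics/w2c.png",cv2.resize(w[y0:y0+120,x0:x0+150],(750,600),interpolation=2))
```

```text
[ 0.45749158 -0.33174435  0.22646538] [ 1.76758227e-01  3.13351496e+00 -2.77345987e-03] [[259.36045713 169.07742279]]
184 109
```

View pics/w2c.png

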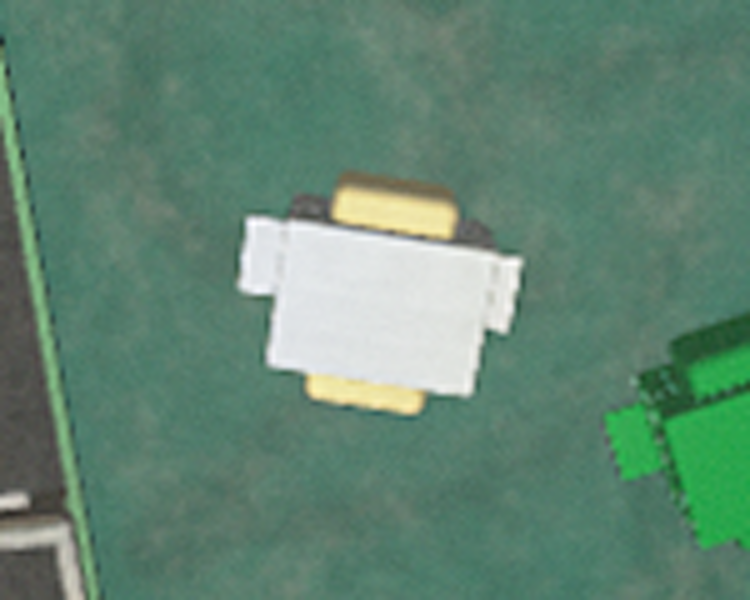

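Run:
```python
from h import *
import json
p=json.load(open("w2.json"))
C=[(285,220),(495,250),(472,396),(268,368)]
P=np.array([onplane(p,(a/5+184,b/5+109),.042) for a,b in C])
print(P.round(4),P.mean(0).round(4))
for i in range(4):
    v=P[(i+1)%4]-P[i];print(np.linalg.norm(v).round(4),np.degrees(np.arctan2(v[1],v[0])).round(1))
W=np.array([onplane(p,(a/5+184,b/5+109),.035) for a,b in((335,225),(455,240),(420,413),(306,402))]);print("winding",W.round(4))
T=np.array([onplane(p,(a/5+184,b/5+109),.004) for a,b in((243,215),(240,293),(522,258),(510,333))]);print("tags",T.round(4),T.mean(0))
s=arm.observe();R=cv2.Rodrigues(s["ee_rot"])[0];print("tool y deg",np.degrees(np.arctan2(R[1,1],R[0,1])),s["joints"].round(2))
```

```text
[[ 0.4367 -0.349   0.042 ]
 [ 0.4491 -0.3014  0.042 ]
 [ 0.4838 -0.31    0.042 ]
 [ 0.4715 -0.3575  0.042 ]] [ 0.4603 -0.3295  0.042 ]
0.0491 75.4
0.0357 -13.9
0.0491 -104.5
0.0357 166.2
winding [[ 0.4404 -0.3379  0.035 ]
 [ 0.4471 -0.3102  0.035 ]
 [ 0.4888 -0.3227  0.035 ]
 [ 0.4829 -0.3501  0.035 ]]
tags [[ 0.4406 -0.3624  0.004 ]
 [ 0.4607 -0.3659  0.004 ]
 [ 0.4597 -0.2922  0.004 ]
 [ 0.4793 -0.297   0.004 ]] [ 0.46007079 -0.32937322  0.004     ]
tool y deg 83.33720059369405 [ 0.08  0.37  0.63  1.77 -0.24  1.08  2.24]
```

>>> send_rows(
  deltas=[
    [[0.0014, 0.0011, -0.01], [0, 0, -0.142], 0.0918],
    [[0.0014, 0.0011, -0.01], [0, 0, -0.142], 0.0918],
    [[0, 0, -0.01], [0, 0, -0.142], 0.0918],
    [[0, 0, -0.01], [0, 0, -0.142], 0.0918],
    [[0, 0, -0.01], [0, 0, -0.142], 0.0918],
    [[0, 0, -0.01], [0, 0, -0.142], 0.0918],
    [[0, 0, -0.01], [0, 0, -0.142], 0.0918],
    [[0, 0, -0.01], [0, 0, -0.142], 0.0918],
    [[0, 0, -0.01], [0, 0, -0.142], 0.0918],
    [[0, 0, -0.01], [0, 0, -0.142], 0.0918],
  ],
)

```text
clock: 24.1
position: [0.461, -0.3263, 0.1254]
ee_rot: [2.183, 2.259, 0.002]
force: [-0.7, -0.5, 0.0]
width: 0.999
```

>>> send_rows(
  deltas=[
    [[0, 0, 0], [0, 0, -0.142], 0.0918],
    [[0, 0, 0], [0, 0, -0.142], 0.0918],
    [[0, 0, 0], [0, 0, 0], 0.0918],
    [[0, 0, 0], [0, 0, 0], 0.0918],
    [[0, 0, 0], [0, 0, 0], 0.0918],
    [[0, 0, 0], [0, 0, 0], 0.0918],
    [[0, 0, 0], [0, 0, 0], 0.0918],
    [[0, 0, 0], [0, 0, 0], 0.0918],
    [[0, 0, 0], [0, 0, 0], 0.0918],
    [[0, 0, 0], [0, 0, 0], 0.0918],
  ],
)

```text
clock: 25.1
position: [0.46, -0.3273, 0.1252]
ee_rot: [2.476, 1.933, 0.0]
force: [0.1, 0.0, -0.5]
width: 1.0
```

Run:
```python
from h import *
s=arm.observe();R=cv2.Rodrigues(s["ee_rot"])[0];print("tool y deg",np.degrees(np.arctan2(R[1,1],R[0,1])),R[:,2],s["joints"].round(2),s["position"])
p=camera_params("wrist");w=get_image("wrist")[...,::-1];cv2.imwrite("pics/w3.png",w)
h=cv2.cvtColor(w,cv2.COLOR_BGR2HSV);m=((h[...,1]<40)&(h[...,2]>190)).astype(np.uint8)
m=cv2.morphologyEx(m,cv2.MORPH_OPEN,np.ones((25,25)))
for c in cv2.findContours(m,0,1)[0]:
    if cv2.contourArea(c)>800:
        P=np.array([onplane(p,q,.042) for q in cv2.boxPoints(cv2.minAreaRect(c))])
        print(P.mean(0).round(4),[(np.linalg.norm(v).round(4),np.degrees(np.arctan2(v[1],v[0])).round(1)) for v in(P[1]-P[0],P[2]-P[1])])
```

```text
tool y deg -14.039608993264498 [ 6.33475655e-05  3.53270131e-05 -9.99999997e-01] [-0.14  0.62  1.    1.9  -0.63  0.98  0.91] [ 0.46001701 -0.32728048  0.12523868]
[ 0.4606 -0.3296  0.042 ] [(np.float64(0.0339), np.float64(-14.0)), (np.float64(0.0474), np.float64(-102.8))]
```

>>> send_rows(
  deltas=[
    [[0.0004, -0.002, -0.015], [0, 0, 0], 0.0918],
    [[0, 0, -0.02], [0, 0, 0], 0.0918],
    [[0, 0, -0.02], [0, 0, 0], 0.0918],
    [[0, 0, -0.02], [0, 0, 0], 0.0918],
    [[0, 0, -0.02], [0, 0, 0], 0.0918],
    [[0, 0, -0.014], [0, 0, 0], 0.0918],
    [[0, 0, -0.009], [0, 0, 0], 0.0918],
    [[0, 0, 0], [0, 0, 0], 0.08],
    [[0, 0, 0], [0, 0, 0], 0.065],
    [[0, 0, 0], [0, 0, 0], 0.055],
  ],
  force=30,
)

```text
clock: 26.15
position: [0.4609, -0.3297, 0.008]
ee_rot: [2.475, 1.932, 0.001]
force: [0.3, -0.1, -0.7]
width: 0.786
```

>>> send_rows(
  deltas=[
    [[0, 0, 0], [0, 0, 0], 0.05],
    [[0, 0, 0], [0, 0, 0], 0.048],
    [[0, 0, 0], [0, 0, 0], 0.048],
    [[0, 0, 0], [0, 0, 0], 0.048],
    [[0, 0, 0], [0, 0, 0], 0.048],
    [[0, 0, 0.002], [0, 0, 0], 0.048],
    [[0, 0, 0.004], [0, 0, 0], 0.048],
    [[0, 0, 0.006], [0, 0, 0], 0.048],
    [[0, 0, 0.008], [0, 0, 0], 0.048],
    [[0, 0, 0], [0, 0, 0], 0.048],
  ],
)

```text
clock: 27.15
position: [0.461, -0.3298, 0.0284]
ee_rot: [2.475, 1.932, 0.001]
force: [0.4, -0.1, -4.2]
width: 0.586
```

>>> send_rows(
  deltas=[
    [[0, 0, 0.02], [0, 0, 0], 0.048],
    [[0, 0, 0.03], [0, 0, 0], 0.048],
    [[0, 0, 0.035], [0, 0, 0], 0.048],
    [[0, 0, 0.035], [0, 0, 0], 0.048],
    [[0, 0, 0.035], [0, 0, 0], 0.048],
    [[0, 0, 0.035], [0, 0, 0.02], 0.048],
    [[0.002, 0.008, 0.03], [0, 0, 0.02], 0.048],
    [[0.004, 0.015, 0.015], [0, 0, 0.03], 0.048],
    [[0.004, 0.015, 0], [0, 0, 0.03], 0.048],
    [[0.004, 0.015, 0], [0, 0, 0.03], 0.048],
  ],
)

```text
clock: 28.15
position: [0.4745, -0.2758, 0.2628]
ee_rot: [2.344, 2.091, 0.002]
force: [0.2, -1.2, -4.3]
width: 0.589
```

Run:
```python
from h import *
s=arm.observe();R=cv2.Rodrigues(s["ee_rot"])[0];print("tool y deg",np.degrees(np.arctan2(R[1,1],R[0,1])),s["position"],s["force"])
i=get_image("scene")[...,::-1];cv2.imwrite("pics/s3.png",i)
b=get_image("top")[...,::-1];cv2.imwrite("pics/t3.png",b)
p=camera_params("top");h=cv2.cvtColor(b,cv2.COLOR_BGR2HSV)
m=((h[...,2]<125)&(h[...,1]<70)).astype(np.uint8)
z=np.zeros_like(m);z[165:235,205:262]=m[165:235,205:262];z=cv2.morphologyEx(z,cv2.MORPH_OPEN,np.ones((5,5)))
c=max(cv2.findContours(z,0,1)[0],key=cv2.contourArea);r=cv2.minAreaRect(c);print(r)
P=np.array([onplane(p,q,.19) for q in cv2.boxPoints(r)])
print(P.mean(0).round(4),[(np.linalg.norm(v).round(4),np.degrees(np.arctan2(v[1],v[0])).round(1)) for v in(P[1]-P[0],P[2]-P[1])])
o=np.hstack([cv2.resize(b[150:250,200:300],(400,400),interpolation=2),cv2.resize(i[150:250,195:295],(400,400),interpolation=2)]);cv2.imwrite("pics/c3.png",o)
ps=camera_params("scene");y=np.radians(-6.4);ex=np.array([np.cos(y),np.sin(y),0]);ey=np.array([-np.sin(y),np.cos(y),0])
X=[np.array([.5255,-.0893,.19])+a*.04*ex+d*.028*ey for a,d in((1,1),(1,-1),(-1,-1),(-1,1))]
print("scene crop px",((proj(ps,X)-[195,150])*4+[400,0]).round(0),"top crop px",((proj(p,X)-[200,150])*4).round(0))
```

```text
tool y deg -6.541809971822968 [ 0.47451589 -0.27576097  0.26277248] [ 0.22975884 -1.23366722 -4.25048631]
((233.8599853515625, 196.47998046875), (25.031579971313477, 36.62813186645508), 8.130102157592773)
[ 0.5233 -0.0883  0.19  ] [(np.float64(0.0752), np.float64(-3.8)), (np.float64(0.051), np.float64(-95.2))]
scene crop px [[575. -21.]
 [648.   2.]
 [551.  48.]
 [477.  23.]] top crop px [[ 98.  96.]
 [206. 114.]
 [179. 268.]
 [ 68. 249.]]
```

View pics/c3.png

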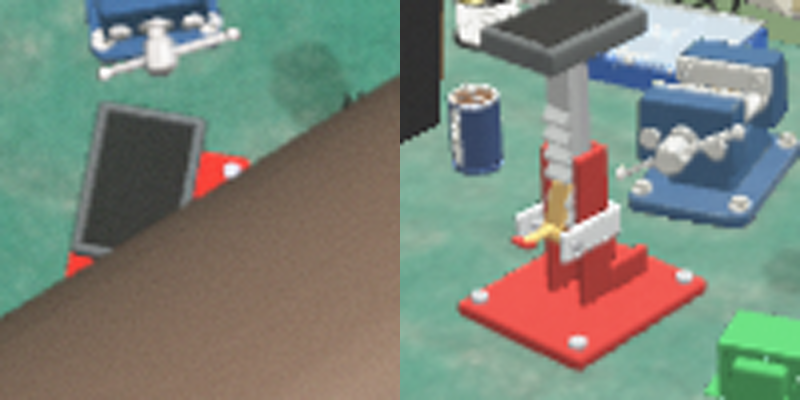

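The crop shows the plate's corners within about 2 px of the projection at z=0.19, and the ratchet teeth stand above the pawl. I'll carry the transformer over.

>>> send_rows(
  deltas=[
    [[0.006, 0.021, 0], [0, 0, 0], 0.048],
    [[0.0065, 0.024, 0], [0, 0, 0], 0.048],
    [[0.0065, 0.024, 0], [0, 0, 0], 0.048],
    [[0.0065, 0.024, 0], [0, 0, 0], 0.048],
    [[0.0065, 0.024, 0], [0, 0, 0], 0.048],
    [[0.006, 0.023, 0], [0, 0, 0], 0.048],
    [[0.005, 0.02, 0], [0, 0, 0], 0.048],
    [[0.004, 0.014, 0], [0, 0, 0], 0.048],
    [[0.0025, 0.008, 0], [0, 0, 0], 0.048],
    [[0.001, 0.0043, 0], [0, 0, 0], 0.048],
  ],
)

```text
clock: 29.25
position: [0.525, -0.0899, 0.2622]
ee_rot: [2.345, 2.09, -0.0]
force: [0.6, 0.2, -3.6]
width: 0.586
```

>>> send_rows(
  deltas=[
    [[0, 0, -0.008], [0, 0, 0], 0.048],
    [[0, 0, -0.01], [0, 0, 0], 0.048],
    [[0, 0, -0.01], [0, 0, 0], 0.048],
    [[0, 0, -0.008], [0, 0, 0], 0.048],
    [[0, 0, -0.006], [0, 0, 0], 0.048],
    [[0, 0, -0.005], [0, 0, 0], 0.048],
    [[0, 0, -0.003], [0, 0, 0], 0.048],
    [[0, 0, -0.002], [0, 0, 0], 0.048],
    [[0, 0, 0], [0, 0, 0], 0.048],
    [[0, 0, 0], [0, 0, 0], 0.048],
  ],
)

```text
clock: 30.25
position: [0.5251, -0.09, 0.2105]
ee_rot: [2.345, 2.09, 0.0]
force: [-0.2, 0.1, -2.8]
width: 0.585
```

Run:
```python
from h import *
s=arm.observe();R=cv2.Rodrigues(s["ee_rot"])[0];print("tool y deg",np.degrees(np.arctan2(R[1,1],R[0,1])),s["position"],s["force"])
i=get_image("scene")[...,::-1];cv2.imwrite("pics/s4.png",i[...])
cv2.imwrite("pics/c4.png",cv2.resize(i[100:220,190:310],(600,600),interpolation=2))
```

```text
tool y deg -6.59350416102543 [ 0.52510111 -0.09001441  0.21045125] [-0.22078521  0.05769692 -2.79618797]
```

View pics/c4.png

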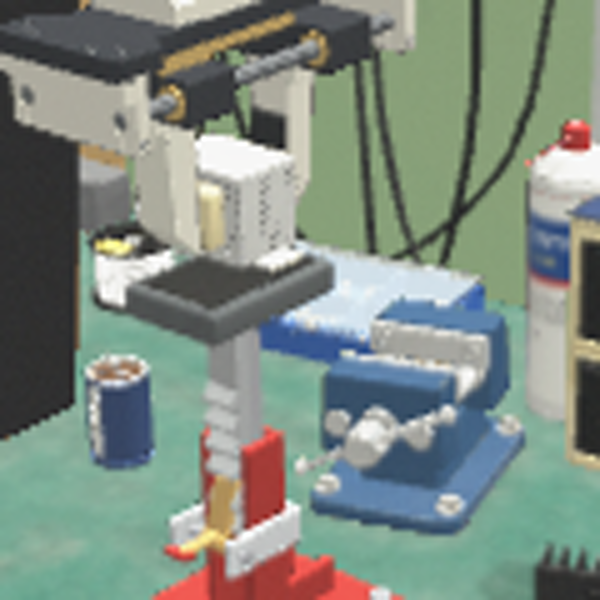

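The transformer hangs upright over the plate's middle. I'll lower it slowly to contact.

>>> send_rows(
  deltas=[
    [[0, 0.0003, -0.0015], [0, 0, 0], 0.048],
    [[0, 0, -0.0015], [0, 0, 0], 0.048],
    [[0, 0, -0.0015], [0, 0, 0], 0.048],
    [[0, 0, -0.0015], [0, 0, 0], 0.048],
    [[0, 0, -0.001], [0, 0, 0], 0.048],
    [[0, 0, -0.001], [0, 0, 0], 0.048],
    [[0, 0, -0.001], [0, 0, 0], 0.048],
    [[0, 0, -0.0005], [0, 0, 0], 0.048],
    [[0, 0, 0], [0, 0, 0], 0.048],
    [[0, 0, 0], [0, 0, 0], 0.048],
  ],
)

```text
clock: 31.3
position: [0.525, -0.0897, 0.2008]
ee_rot: [2.345, 2.09, -0.0]
force: [0.7, 0.6, -3.6]
width: 0.585
```

>>> send_rows(
  deltas=[
    [[0, 0, -0.0004], [0, 0, 0], 0.048],
    [[0, 0, -0.0004], [0, 0, 0], 0.048],
    [[0, 0, -0.0004], [0, 0, 0], 0.048],
    [[0, 0, -0.0004], [0, 0, 0], 0.048],
    [[0, 0, 0], [0, 0, 0], 0.048],
    [[0, 0, 0], [0, 0, 0], 0.048],
    [[0, 0, 0], [0, 0, 0], 0.048],
    [[0, 0, 0], [0, 0, 0], 0.048],
    [[0, 0, 0], [0, 0, 0], 0.048],
    [[0, 0, 0], [0, 0, 0], 0.048],
  ],
)

```text
clock: 32.3
position: [0.5249, -0.0897, 0.1991]
ee_rot: [2.346, 2.09, 0.0]
force: [-0.1, 0.2, -3.2]
width: 0.588
```

>>> send_rows(
  deltas=[
    [[0, 0, -0.0003], [0, 0, 0], 0.048],
    [[0, 0, -0.0003], [0, 0, 0], 0.048],
    [[0, 0, -0.0003], [0, 0, 0], 0.048],
    [[0, 0, -0.0003], [0, 0, 0], 0.048],
    [[0, 0, 0], [0, 0, 0], 0.048],
    [[0, 0, 0], [0, 0, 0], 0.048],
    [[0, 0, 0], [0, 0, 0], 0.048],
    [[0, 0, 0], [0, 0, 0], 0.048],
    [[0, 0, 0], [0, 0, 0], 0.048],
    [[0, 0, 0], [0, 0, 0], 0.048],
  ],
)

```text
clock: 33.3
position: [0.5249, -0.0897, 0.1979]
ee_rot: [2.345, 2.09, -0.0]
force: [1.3, -0.7, -4.0]
width: 0.592
```

>>> send_rows(
  deltas=[
    [[0, 0, -0.0003], [0, 0, 0], 0.048],
    [[0, 0, -0.0003], [0, 0, 0], 0.048],
    [[0, 0, -0.0003], [0, 0, 0], 0.048],
    [[0, 0, -0.0003], [0, 0, 0], 0.048],
    [[0, 0, 0], [0, 0, 0], 0.048],
    [[0, 0, 0], [0, 0, 0], 0.048],
    [[0, 0, 0], [0, 0, 0], 0.048],
    [[0, 0, 0], [0, 0, 0], 0.048],
    [[0, 0, 0], [0, 0, 0], 0.048],
    [[0, 0, 0], [0, 0, 0], 0.048],
  ],
)

```text
clock: 34.3
position: [0.525, -0.0897, 0.1969]
ee_rot: [2.346, 2.09, 0.0]
force: [-3.0, 1.4, 5.3]
width: 0.584
```

Contact made (Fz +5.3, light). I'll open and withdraw straight up.

>>> send_rows(
  deltas=[
    [[0, 0, 0.0003], [0, 0, 0], 0.052],
    [[0, 0, 0], [0, 0, 0], 0.056],
    [[0, 0, 0], [0, 0, 0], 0.062],
    [[0, 0, 0], [0, 0, 0], 0.07],
    [[0, 0, 0], [0, 0, 0], 0.08],
    [[0, 0, 0], [0, 0, 0], 0.085],
    [[0, 0, 0], [0, 0, 0], 0.085],
    [[0, 0, 0], [0, 0, 0], 0.085],
    [[0, 0, 0.004], [0, 0, 0], 0.085],
    [[0, 0, 0.01], [0, 0, 0], 0.085],
  ],
)

```text
clock: 35.3
position: [0.5245, -0.0896, 0.211]
ee_rot: [-2.345, -2.089, 0.001]
force: [-0.1, 0.3, 0.5]
width: 0.926
```

>>> send_rows(
  deltas=[
    [[0, 0, 0.02], [0, 0, 0], 0.085],
    [[0, 0, 0.03], [0, 0, 0], 0.085],
    [[0, 0, 0.03], [0, 0, 0], 0.085],
    [[-0.005, 0, 0.02], [0, 0, 0], 0.085],
    [[-0.015, 0, 0.01], [0, 0, 0], 0.085],
    [[-0.025, 0, 0], [0, 0, 0], 0.085],
    [[-0.025, 0, 0], [0, 0, 0], 0.085],
    [[-0.025, 0, 0], [0, 0, 0], 0.085],
    [[-0.015, 0, 0], [0, 0, 0], 0.085],
    [[0, 0, 0], [0, 0, 0], 0.085],
  ],
)

```text
clock: 36.3
position: [0.4137, -0.0903, 0.3213]
ee_rot: [-2.342, -2.087, -0.008]
force: [0.4, -0.4, -0.1]
width: 0.919
```

```bash
python3 o.py z
python3 - <<'E'
from h import *
i=cv2.imread("pics/s_z.png");w=get_image("wrist")[...,::-1]
cv2.imwrite("pics/w5.png",w);b=get_image("top")[...,::-1]
o=np.hstack([cv2.resize(i[130:270,190:330],(400,400),interpolation=2),cv2.resize(b[120:260,190:400],(400,267))[:267] if 0 else cv2.resize(b[140:240,180:280],(400,400),interpolation=2)])
cv2.imwrite("pics/c5.png",o)
E
```

```text
36.35 [ 0.4149 -0.0895  0.3215] [ 0.1  0.4 -0.1] 0.9256429084983486
pawl px [228.92392062 201.55473017]
blob [231 196   6  14  52] ctr [233.54 202.62] top-ctr u 233.95 bot 233.11
```

View pics/c5.png

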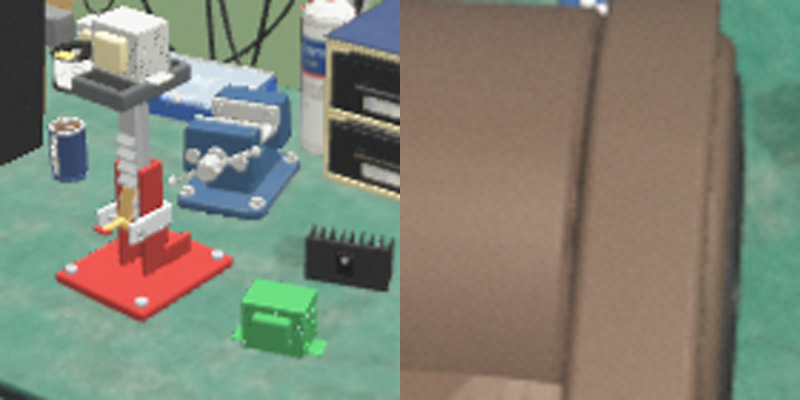

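The transformer stands upright mid-plate, and the pawl tip is unchanged at u=233.95, the deep-notch reading. The arm is clear, so I'm handing in.

```bash
python3 -c "
from cell import job
print(job.sign_off())"
```

```text
the job is handed in; nothing more can be done
None
```

I raised the red prop's plate to the fourth click, lowered it gently until the pawl carried it, and let go. I then stood the cream transformer upright on the middle of the plate. The job is handed in, at 36 s of the 72 s allowed.

- **Click count:** I counted from the lift force and the pawl's position in the scene picture. Each of the four clicks showed a force rise and then a drop as the pawl snapped in. After the fourth, the pawl tip sat about half a pixel further in than in the ordinary notches (u 234.0 against 233.5). That fits the deeper notch, though the margin is small.
- **Forces on the pawl:** Lowering the column ended with about 6.5 N of downward push on top of its weight. Setting the transformer down pressed with about 5 N, so the pawl carried under 20 N by my estimate.
- **Last check:** The scene picture showed the transformer upright on the plate, the pawl unmoved and the arm clear. The heat sink, capacitor and green look-alike were in place; the screw bowl was outside the crop.
- **Not confirmed:** The arm blocked the final top view, so the centring rests on the gripper position and the earlier plate measurement, good to about 2 mm.

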